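# Stand the sample on the viewing light and hold the shutter open

### The arm

A 7-joint arm with a two-finger parallel gripper is mounted at the origin on the work surface. World frame = base frame: x ahead of the robot, y to its left, z up, the work surface at z = 0. Lengths are in m, angles in rad, forces in N, time in s.
With the tool pointing down it reaches from about 0.375 to 0.925 m from the base axis. Payload 3.1 kg.
Tool frame: the origin (TCP) lies between the finger pads; the fingertips stand 19 mm ahead of it and the grasp point (between the pads) is the TCP; z points along the fingers, y is the direction in which the jaws open and shut (so a half turn about z gives the same grasp; the last joint's range is limited). The gripper opens to 85 mm and grips with 20 to 120 N. Pads are 22 mm wide; open, the fingers measure 114 mm over their backs; the gripper's body (76 mm by 85 mm) begins 54 mm behind the grasp point. The pads swing forward as they close: fully open they stand 13 mm farther back than shut.
Start: joints at [1.214, 0.383, 0.044, 1.598, -0.018, 1.161, -0.05], TCP at [0.166, -0.628, 0.216] pointing down, gripper open.
Joint ranges: [-2.61, 2.61], [-0.41, 2.15], [-1.48, 1.57], [0, 2.5], [-1.57, 4.71], [0.05, 1.97], [-2.85, 2.85]. Speed limits (rad/s): [2.79, 2.79, 3.14, 3.14, 3.14, 3.14, 3.14].

### API

Orientations are given as a unit quaternion [x, y, z, w].
In Python, from bench import move_ptp, movel, move_j, move_gripper, pause, inverse_kinematics, read_camera, camera_params, MotionError, sign_off, look_for, tip_of, read_time_s, read_qpos, read_joint_vel, read_effort, read_eef_pos, read_tcp_rot, read_ft_force, read_ft_torque, read_finger_gap gives the robot as it stands. Calls block until the motion is done:
- move_ptp(position, orientation): joint-space move of the TCP to a pose.
- movel(position, orientation=None, speed=0.15): straight line of the TCP; orientation=None keeps the orientation; speed is the mean speed in m/s.
- move_j(angles): joint-space move.
- move_gripper(opening, effort=None): finger opening in m; effort is the grip in N (None keeps the last); returns when the fingers have stopped.
- pause(seconds).
- inverse_kinematics(position, orientation): joint angles nearest the present ones, or None.
- read_camera(name): name is "scene" or "top"; returns the picture (480x640x3 uint8, red, green, blue); there is no depth.
- camera_params(name): a dict with "K" (3x3 intrinsics, pixels), "camera_from_world" (4x4, takes a point from world to camera coordinates). Camera axes: x right, y down, z forward; pixel columns grow to the right and rows downward; lengths in m; the calibration is good to about 2 mm. A picture is of the moment at which its call begins. camera_params takes no time and is no camera call.
A pose or a line that the arm cannot do raises MotionError and nothing moves.
- sign_off(): hands the job in, once; it reports no verdict.
Trained networks look in the newest picture that a camera, given by its name, has taken for a name from the list of things; names that differ only in an ending like _2 or _b are one class to them, and where a whole thing is asked for, a point or a joint stands for the part that bears it (a point fixed in the world has none). Each returns a list of dicts, best first, with "confidence" (0 to 1); they miss things now and then, are a little off and sometimes report something else, mostly with a low value. They report only what shows in the picture. A call takes as long as a camera call. They do not tell look-alikes from the thing itself.
- look_for(camera, name): "at" ([column, row] in pixels, amid what is visible of it).
- tip_of(camera, name): "at" ([column, row] in pixels: a listed point, or the origin of a listed thing).
Readings, each from a call of its own:
- read_time_s(): time.
- read_qpos(): joint angles.
- read_joint_vel(): joint speeds.
- read_effort(): joint torques, N m.
- read_eef_pos(): TCP position.
- read_tcp_rot(): TCP orientation.
- read_ft_force(): force on the tool from outside, world axes, zero at the start.
- read_ft_torque(): the same for the moment, N m.
- read_finger_gap(): finger opening in m.
Only numpy, scipy, OpenCV 4.12 (cv2) and the standard library are available. Lean on these libraries where they do the work, as an engineer would, in place of code of your own. Each camera call takes 0.05 s, during which the arm holds its last target. There are 200 camera calls.

### The job

The pink sample bottle with the orange cap has fallen over: stand it upright, cap up, on the middle of the round lit disc of the white viewing light, set down rather than dropped, and let go of it. Then pull the spring-loaded shutter slide out by its black handle until its red line is level with the green mark on the rails, and keep it there: the program finishes while the gripper is still holding the slide open, since it springs shut when let go. Leave the other things on the table where they stand.

Things in the scene. Friction and masses are not known exactly. Their poses are not given: they have to be found in the camera images.
- bottle_mid (a point): Centre of the fallen rigid bottle, half-way along it. Pink, 102 mm long: from the base 76 mm of 44 x 44 mm square body with flat sides, then a shoulder and a round orange cap 32 mm across. About 0.15 kg. x axis: from base to cap (up when it stands); y, z square to the flat sides. Starts lying on a flat side, centre 22 mm above the table.
- bottle: The same pink bottle as a whole; axes as bottle_mid, origin 22 mm from the centre along -z, on the flat side it starts on.
- disc_top (a point): Centre of the top of the round pale lit disc (flat, 76 mm across, 60 mm above the table, black ring around it) on the white viewing light, fixed to the table. z up. Housing 160 (x) by 180 (y) by 56 mm high, disc in its middle; the slide comes out of its -y side in an open channel 90 mm wide, 28 mm high, ending 285 mm from the disc centre. It is pulled along -y of this point.
- shutter_grip (a point): Grip point on the shutter's black handle, an upright fin fixed on the slide: 14 mm thick along the pull, 40 mm wide across it, foot (slide's top face) 28 mm and top 74 mm above the table; the point is on its middle, 55 mm above the table. Axes as disc_top: pull along -y. Shut, it is 150 mm from the disc centre, 60 mm from the housing.
- pointer (a point): Middle of the red line (6 mm wide) across the aluminium slide, 35 mm farther out (-y) than the handle's middle, 28 mm above the table. It moves with the slide. Axes as disc_top.
- mark_mid (a point): Middle between the two green mark plates (each 12 mm long along the pull, 20 mm wide, 2 mm thick) on the dark rails either side of the slide, undersides 28 mm above the table. The red line belongs level with their middle (its y in this point's frame is then 0). Fixed, 35 to 60 mm beyond the red line's shut position. Axes as disc_top.
- shutter (a joint): How far the slide is pulled out, in m: 0 shut, 0.075 end stop. A spring pulls it shut with about 3 N when shut, rising to about 9 N at 60 mm.
- blue_bottle: Bystander: white square bottle with blue cap, 44 mm square, 102 mm tall, standing. Origin under its centre.
- beaker: Bystander: clear beaker, 72 mm across, 90 mm tall. Origin under its centre.
- jar: Bystander: amber jar with white lid, 64 mm across, 75 mm tall. Origin under its centre.
- dish: Bystander: flat round culture dish, 94 mm across, 17 mm tall. Origin under its centre.
Mind the look-alikes: they are no part of the job. Leave any turquoise look-alike of the bottle alone.

How it is judged:
On the way, in this order (a step that is already met when the one before it is completed fails the run):
1. the bottle stands upright on the lit disc, let go (angle between bottle_mid's own x axis and vertical below 0.12 rad and horizontal distance between bottle_mid and disc_top below 0.016 m and z of bottle_mid in the frame of disc_top between 0.046 and 0.056 m and contact force between each of the arm, the fingers and bottle below 0.1 N and linear speed of bottle below 0.03 m/s), for 0.3 s.
2. the gripper holds the shutter's red line within the green mark (y of pointer in the frame of mark_mid between -0.006 and 0.006 m and contact force between the fingers and shutter above 2 N), for 0.5 s.
At the end, for the whole second after the job is handed in: The bottle stands cap up (within 7 degrees), its axis within 16 mm of the disc centre, at rest, untouched by the robot; the gripper holds the slide still (over 2 N on it) with the red line's middle within 6 mm of the green mark's middle (all of step 1 and all of step 2 and velocity of joint shutter between -0.01 and 0.01 m/s and contact force between bottle and shutter below 0.1 N); the arm keeps its last pose, push and grip.
It fails at once if a bystander is moved by more than 30 mm (distance of any of blue_bottle, beaker, jar, dish from where it was at the start of the episode above 0.03 m).
It fails at once if the bottle is dropped or falls (faster than 0.7 m/s out of the fingers) (linear speed of bottle above 0.7 m/s and contact force between the fingers and bottle below 0.05 N).
It also fails if it takes over 64 s, if anything falls off the work surface, if the arm or the gripper's body presses on something with over 40 N, if the wrist force passes 120 N, or if a joint passes its speed limit or range.

## Working session

There is one attempt and no reset: what is moved stays moved. The work goes in short steps, each a Python script; the robot and the scene stay as the last script left them, time stands still between calls to the robot, and variables do not carry over. Pictures are saved under pics/ and viewed, about 8 in all and at most 12, crops included, and the job is handed in when it is done.

```bash
mkdir -p pics; cat > h.py <<'E'
import numpy as np, cv2
from bench import *
from scipy.spatial.transform import Rotation as R
def ray(c,px):
    p=camera_params(c);K=np.array(p["K"]);T=np.array(p["camera_from_world"])
    d=T[:3,:3].T@np.linalg.inv(K)@np.array([px[0],px[1],1.]);o=-T[:3,:3].T@T[:3,3];return o,d
def onz(c,px,z):
    o,d=ray(c,px);return o+d*(z-o[2])/d[2]
def proj(c,P):
    p=camera_params(c);K=np.array(p["K"]);T=np.array(p["camera_from_world"])
    q=K@(T[:3,:3]@np.array(P)+T[:3,3]);return q[:2]/q[2]
def save(c,n,crop=None,s=1):
    im=read_camera(c)
    if crop: a,b,e,f=crop; im=im[b:f,a:e]
    im=cv2.resize(im,None,fx=s,fy=s,interpolation=cv2.INTER_CUBIC) if s!=1 else im
    cv2.imwrite(f"pics/{n}.png",im[:,:,::-1])
E
python3 - <<'E'
from h import *
np.set_printoptions(precision=3,suppress=True)
Z=dict(bottle_mid=.022,bottle=0,disc_top=.06,shutter_grip=.055,pointer=.028,mark_mid=.029,blue_bottle=0,beaker=0,jar=0,dish=0)
for c in("top","scene"):
    save(c,c+"0"); print(c,ray(c,[320,240]))
    for n,z in Z.items():
        for d in tip_of(c,n)[:3]:
            print(n,np.array(d["at"]).round(1),round(d["confidence"],2),onz(c,d["at"],z))
print(read_time_s(),read_tcp_rot())
E
```

```text
top (array([0.389, 0.019, 1.248]), array([ 0.107,  0.011, -0.994]))
bottle_mid [380.2 294.6] 0.96 [ 0.407 -0.09   0.022]
bottle_mid [466.1 254.4] 0.9 [ 0.488 -0.267  0.022]
bottle_mid [519.4 311.1] 0.88 [ 0.371 -0.371  0.022]
bottle [466.  254.8] 0.88 [ 0.489 -0.272  0.   ]
bottle [382.7 296.3] 0.8 [ 0.404 -0.097  0.   ]
bottle [519.2 311. ] 0.62 [ 0.371 -0.378  0.   ]
disc_top [222.  206.5] 0.89 [0.587 0.228 0.06 ]
shutter_grip [293.3 199.3] 0.7 [0.601 0.085 0.055]
pointer [311.  201.7] 0.96 [0.6   0.05  0.028]
mark_mid [331.  194.2] 0.62 [0.615 0.008 0.029]
blue_bottle [417.6 156.6] 0.9 [ 0.699 -0.177 -0.   ]
beaker [136.3 274.6] 0.74 [0.454 0.418 0.   ]
jar [134.3 225. ] 0.91 [0.559 0.424 0.   ]
dish [522.  197.5] 0.69 [ 0.608 -0.394  0.   ]
scene (array([ 0.95 , -0.469,  0.753]), array([-0.464,  0.545, -0.699]))
bottle_mid [242.9 276.2] 0.87 [ 0.406 -0.091  0.022]
bottle_mid [125.1 356.7] 0.77 [ 0.379 -0.369  0.022]
bottle_mid [171.  298.8] 0.64 [ 0.334 -0.229  0.022]
bottle [130.  367.8] 0.97 [ 0.39  -0.373  0.   ]
bottle [172.1 306.1] 0.94 [ 0.333 -0.233  0.   ]
bottle [207.3 359.2] 0.93 [ 0.49  -0.268 -0.   ]
disc_top [400.2 222.3] 0.72 [0.597 0.231 0.06 ]
shutter_grip [364.8 261.9] 0.67 [0.604 0.083 0.055]
pointer [353.6 283.7] 0.62 [0.608 0.039 0.028]
mark_mid [346.2 295.5] 0.43 [0.616 0.003 0.029]
blue_bottle [317.5 387.7] 0.89 [ 0.69 -0.18  0.  ]
blue_bottle [196.3 451.6] 0.48 [ 0.608 -0.392  0.   ]
beaker [392.1 182.4] 0.71 [0.461 0.418 0.   ]
jar [427.2 194.9] 0.98 [0.564 0.429 0.   ]
jar [198.7 453.3] 0.29 [ 0.614 -0.391  0.   ]
dish [196.9 449.9] 0.95 [ 0.607 -0.39   0.   ]
1.1 [ 0.992  0.129  0.    -0.   ]
```

View pics/top0.png

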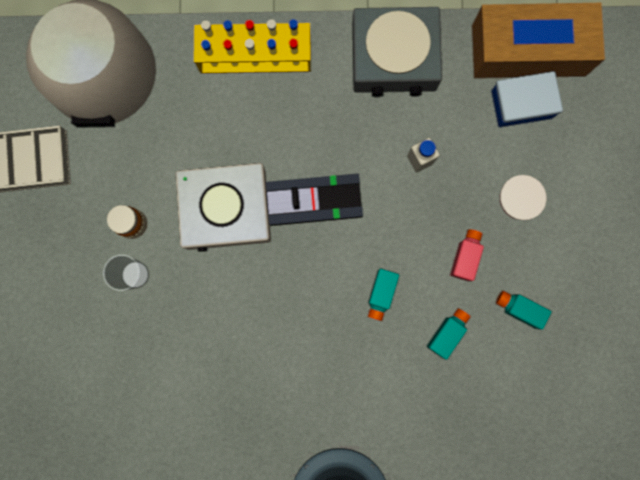

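View pics/scene0.png

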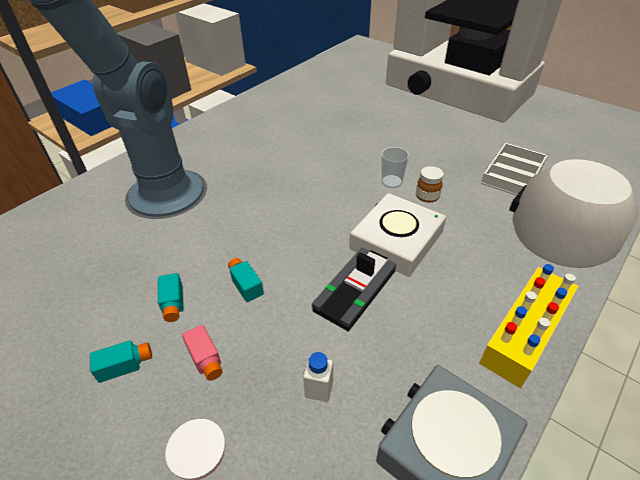

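In the top view the pink bottle is at (466,255), with its cap at (475,236). The turquoise bottles at (383,293), (449,333) and (525,310) are look-alikes, and only the one at (466,255) is pink. The light's disc is at (222,205), the handle at (295,198), the red line at (313,198), and the green marks at (334,181) and (336,213). I'll measure these by colour and confirm the bottle in an enlarged crop.

```bash
cat >> h.py <<'E'
def blob(c,lo,hi,box,area=10):
    a,b,e,f=box; h=cv2.cvtColor(read_camera(c)[b:f,a:e],cv2.COLOR_RGB2HSV)
    m=cv2.inRange(h,np.array(lo),np.array(hi)); n,l,s,ce=cv2.connectedComponentsWithStats(m)
    return [(s[i,4],ce[i]+[a,b],np.argwhere(l==i)[:,::-1]+[a,b]) for i in sorted(range(1,n),key=lambda i:-s[i,4]) if s[i,4]>=area]
E
python3 - <<'E'
from h import *
np.set_printoptions(precision=4,suppress=True)
B=(435,215,500,290)
pk=blob("top",(168,80,60),(179,255,255),B,30); cap=blob("top",(3,120,80),(14,255,255),B,20)
for b in pk[:2]+cap[:2]: 
    print(b[0],b[1],onz("top",b[1],.03)); 
r=cv2.minAreaRect(pk[0][2].astype(np.float32)); print("rect",r)
print("body corners",[onz("top",p,.044)[:2] for p in cv2.boxPoints(r)])
for n,lo,hi,z in(("disc",(20,30,190),(40,140,255),.06),("red",(168,100,80),(179,255,255),.028),("red2",(0,100,80),(6,255,255),.028),("green",(40,100,50),(85,255,255),.03),("blk",(0,0,0),(179,255,45),.074)):
    for b in blob("top",lo,hi,(170,150,370,260))[:4]: print(n,b[0],b[1],onz("top",b[1],z))
S=(150,300,260,400)
for n,lo,hi in(("pk",(168,80,60),(179,255,255)),("cap",(3,120,80),(14,255,255))):
    for b in blob("scene",lo,hi,S,30): print("scene",n,b[0],b[1],onz("scene",b[1],.03))
im=np.hstack([cv2.resize(read_camera("top")[205:295,435:505],None,fx=6,fy=6,interpolation=2)[:540],cv2.resize(read_camera("top")[165:255,325-60:370],(int(105*3.5),540))])
cv2.imwrite("pics/crop1.png",im[:,:,::-1]); print(im.shape)
E
```

```text
898 [467.1748 259.255 ] [ 0.4771 -0.2673  0.03  ]
138 [473.8188 234.2174] [ 0.5283 -0.2826  0.03  ]
rect ((467.0931091308594, 258.6647644042969), (23.659717559814453, 41.056575775146484), 15.5241117477417)
body corners [array([ 0.4442, -0.2289]), array([ 0.5239, -0.2536]), array([ 0.5105, -0.299 ]), array([ 0.4311, -0.274 ])]
disc 1039 [220.8585 204.0866] [0.5916 0.2307 0.06  ]
red 15 [313.1333 203.4667] [0.5961 0.0454 0.028 ]
red2 24 [312.4583 196.5833] [0.6106 0.0467 0.028 ]
green 84 [335.8571 212.9048] [ 0.5756 -0.0012  0.03  ]
green 77 [332.7792 180.0519] [0.6444 0.0043 0.03  ]
blk 967 [339.1717 195.9493] [ 0.6028 -0.0075  0.074 ]
blk 130 [224.9538 207.0538] [0.5832 0.22   0.074 ]
blk 112 [295.1071 197.1786] [0.6014 0.0802 0.074 ]
blk 79 [301.481  221.4937] [0.5524 0.0678 0.074 ]
scene pk 997 [200.5446 346.9759] [ 0.4783 -0.2675  0.03  ]
scene cap 255 [212.2    370.6157] [ 0.5331 -0.286   0.03  ]
scene cap 213 [170.5869 313.6385] [ 0.371  -0.2556  0.03  ]
(540, 787, 3)
```

View pics/crop1.png

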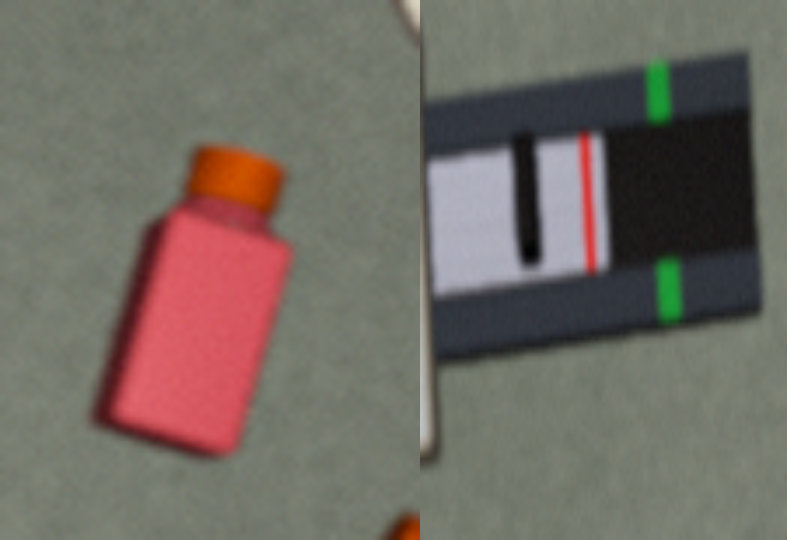

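Confirmed: the pink bottle with the orange cap, cap towards +x and yaw about -17°. The slide's red line sits short of the two green plates. Next I'll check reachability for grasping at θ and placing at θ+90°.

```bash
cat >> h.py <<'E'
def ori(psi,th,flip=0):   # psi yaw (deg) of cap direction; th pitch of tool from straight down towards cap direction
    p,t=np.radians([psi,th]); c=np.array([np.cos(p),np.sin(p),0]); up=np.array([0,0,1.])
    z=-np.cos(t)*up+np.sin(t)*c; y=np.cross(up,c)*(1 if flip else -1); x=np.cross(y,z)
    return R.from_matrix(np.c_[x,y,z]).as_quat()
def zt(q): return R.from_quat(q).as_matrix()[:,2]
MID=np.array([.487,-.267]); CY=-17.; C=np.array([np.cos(np.radians(CY)),np.sin(np.radians(CY))])
DISC=np.array([.5916,.2307]); MARK=np.array([.610,.0015]); LY=4.6
PULL=np.array([np.sin(np.radians(LY)),-np.cos(np.radians(LY))])
GB=.045  # grasp point from base
E
python3 - <<'E'
from h import *
np.set_printoptions(precision=2,suppress=True)
g=MID-C*(.051-GB)
for fl in(0,1):
  for thg in(0,-15,-30,-45):
    q=ori(CY,thg,fl); a=inverse_kinematics([*g,.03],q); b=inverse_kinematics(np.array([*g,.03])-.12*zt(q),q)
    print(fl,thg,a is not None and np.array(a),b is not None)
    for ps in(0,20,40):
        q=ori(ps,thg+90,fl); P=np.array([*DISC,.107])
        print("   ",ps,[None if v is None else np.array(v) for v in(inverse_kinematics(P,q),inverse_kinematics(P+[0,0,.06],q))],inverse_kinematics(P-.12*zt(q),q) is not None)
for fl in(0,1):
  q=ori(LY-90,0,fl)
  for d in(0,.045): print("slide",[inverse_kinematics([*(DISC+PULL*(.15+d)),z],q) for z in(.055,.2)])
E
```

```text
0 0 [ 0.55  0.44 -0.14  1.96  0.09  0.74 -1.51] True
    0 [array([-0.91,  0.89,  0.04,  2.34,  2.26,  1.6 ,  1.48]), array([-0.9 ,  0.71,  0.04,  2.4 ,  2.27,  1.53,  1.58])] True
    20 [array([-1.34,  1.24,  0.68,  2.45,  2.57,  1.55,  0.81]), array([-0.81,  0.75,  0.26,  2.5 ,  2.88,  1.61,  1.38])] False
    40 [array([-1.19,  1.5 ,  0.89,  2.39,  2.87,  1.94,  0.54]), array([-1.33,  1.64,  1.11,  2.45,  2.81,  1.87,  0.24])] True
0 -15 [ 0.51  0.59 -0.12  1.75  0.11  1.07 -1.54] True
    0 [array([-0.88,  0.63,  0.04,  2.4 ,  2.28,  1.21,  1.64]), array([-0.88,  0.45,  0.04,  2.42,  2.23,  1.12,  1.78])] False
    20 [array([-0.79,  0.65,  0.26,  2.49,  2.95,  1.26,  1.42]), None] False
    40 [array([-1.48,  2.12,  1.32,  2.45,  2.83,  1.74, -0.24]), array([-1.35,  1.51,  1.34,  2.48,  3.31,  1.77,  0.25])] False
0 -30 [ 0.46  0.75 -0.1   1.54  0.11  1.37 -1.54] True
    0 [array([-0.4 ,  0.44, -0.39,  2.35,  2.16,  0.93,  2.04]), array([-0.81,  0.25,  0.04,  2.37,  2.03,  0.72,  2.1 ])] False
    20 [array([ 0.66,  0.89, -1.25,  2.4 ,  2.61,  0.95,  2.64]), array([ 0.65,  0.5
[... 2126 characters left out ...]
 0.6 , -0.24]), array([ 0.65,  0.36, -1.23,  2.26,  1.78,  0.39, -0.12])] True
    40 [array([ 0.8 ,  0.65, -1.22,  2.24,  2.02,  0.23,  0.2 ]), array([ 0.16,  0.19, -0.47,  2.24, -1.55,  0.21, -2.81])] False
slide [array([-1.1 ,  1.08,  1.36,  1.85, -1.14,  1.26, -2.43]), array([-1.14,  0.75,  1.38,  1.76, -0.77,  1.3 , -2.64])]
slide [array([-1.03,  1.08,  1.36,  1.86, -1.14,  1.26, -2.35]), array([-1.06,  0.75,  1.38,  1.76, -0.77,  1.3 , -2.57])]
slide [array([ 0.36,  0.61, -0.72,  1.79,  0.49,  0.93, -0.49]), array([ 0.43,  0.44, -0.8 ,  1.68,  0.34,  1.16, -0.38])]
slide [array([ 0.37,  0.58, -0.63,  1.79,  0.42,  0.91, -0.36]), array([ 0.43,  0.41, -0.7 ,  1.69,  0.29,  1.15, -0.27])]
```

```bash
python3 - <<'E'
from h import *
np.set_printoptions(precision=2,suppress=True)
lo=np.array([-2.61,-.41,-1.48,0,-1.57,.05,-2.85]);hi=np.array([2.61,2.15,1.57,2.5,4.71,1.97,2.85])
g=MID-C*(.051-GB); P=np.array([*DISC,.107]); out=[]
for fl in(0,1):
  for thg in(-15,-30,-45):
    q=ori(CY,thg,fl); a=np.array(inverse_kinematics([*g,.03],q))
    for ps in range(-180,180,30):
        q=ori(ps,thg+90,fl); v=[inverse_kinematics(p,q) for p in(P,P+[0,0,.08],P-.1*zt(q))]
        if any(x is None for x in v): continue
        v=np.array(v); m=min((v-lo).min(),(hi-v).min())
        out.append((abs(v[0]-a).max()+max(abs(v[1]-v[0]).max(),abs(v[2]-v[0]).max())*2,fl,thg,ps,round(m,2),v[0]))
for o in sorted(out,key=lambda o:o[0])[:14]: print(*o)
E
```

```text
2.2530175537881156 0 -45 90 0.66 [ 0.53  0.67 -0.74  1.84 -0.52  0.77  0.3 ]
2.341769224661373 0 -45 120 0.58 [ 0.38  0.83 -0.69  1.52 -0.26  1.21  0.46]
2.4358688492904337 0 -30 120 0.46 [ 0.46  1.   -0.75  1.45 -0.35  1.33  0.53]
2.5089297652852838 0 -15 120 0.33 [ 0.47  1.15 -0.74  1.37 -0.47  1.46  0.61]
2.5104874602988145 0 -30 90 0.66 [ 0.58  0.78 -0.68  1.84 -0.8   0.88  0.64]
2.5385462863005492 1 -45 -30 0.45 [-0.12  0.59 -0.82  2.01  1.43  1.2  -0.73]
2.5474013605941423 0 -45 60 0.31 [ 0.49  0.47 -0.71  2.13 -1.13  0.36  0.41]
2.616576402489617 0 -45 150 0.16 [ 0.25  1.03 -0.81  1.23  0.05  1.6   0.61]
2.654359765773447 0 -15 90 0.64 [ 0.66  0.97 -0.72  1.8  -0.89  0.99  0.82]
2.8021148865116876 1 -30 -60 0.07 [-0.28  0.94 -0.84  1.67  1.41  1.84 -1.05]
2.8071487475081067 1 -45 -60 0.02 [-0.02  0.99 -1.14  1.7   1.43  1.8  -0.98]
2.9019499345362436 1 -45 -90 0.01 [-0.25  0.94 -0.77  1.39  1.    1.81 -1.17]
2.918320786027742 1 -15 -30 0.15 [-0.45  0.83 -0.61  2.04  1.77  1.67 -1.14]
2.936004071003417 1 -45 0 0.16 [-0.52  0.3  -0.17  2.26  1.74  0.51 -0.68]
```

```bash
cat >> h.py <<'E'
THG=-40; PS=95
E
python3 - <<'E'
from h import *
np.set_printoptions(precision=4,suppress=True)
g=MID-C*(.051-GB); G=np.array([*g,.028]); q=ori(CY,THG)
move_gripper(.085,60)
move_ptp(G-.13*zt(q),q)
move_gripper(.085,60)
movel(G,q,.08); print(read_eef_pos(),read_ft_force())
move_gripper(0.0,60); print(read_finger_gap(),read_ft_force())
movel(G+[0,0,.15],q,.12); print(read_eef_pos(),read_finger_gap(),read_ft_force(),read_time_s())
save("scene","lift")
E
```

```text
[ 0.4819 -0.2654  0.0283] [0.6759 0.167  0.1092]
0.041308175780351696 [ 0.9301 -0.1975  2.2264]
[ 0.4807 -0.265   0.1769] 0.04172932389930129 [-0.2866 -0.2693 -1.7914] 7.6917
```

View pics/lift.png

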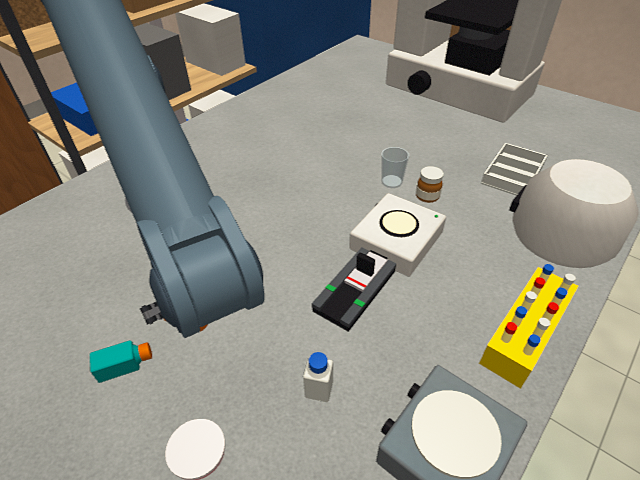

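The bottle is off the table (about 1.8 N, gap 41.7 mm). Now I'll go above the disc and check it.

```bash
python3 - <<'E'
from h import *
np.set_printoptions(precision=4,suppress=True)
p=np.array(read_eef_pos()); movel(p+[0,0,.07],None,.15)
q=ori(PS,THG+90); P=np.array([*DISC,.06+GB])
move_ptp(P+[0,0,.12],q); print(read_eef_pos(),read_finger_gap(),read_ft_force())
movel(P+[0,0,.03],q,.1); print(read_eef_pos(),read_time_s())
a=cv2.resize(read_camera("scene")[100:300,300:500],(600,600)); b=cv2.resize(read_camera("top")[140:260,170:210+50],None,fx=2,fy=2)
cv2.imwrite("pics/pre.png",a[:,:,::-1])
for c in("scene","top"):
  for n in("bottle_mid","bottle"):
    for d in tip_of(c,n)[:4]: print(c,n,d)
print("expected mid px",proj("scene",[*DISC,.141]),proj("top",[*DISC,.141]))
E
```

```text
[0.592  0.2294 0.2243] 0.04185510774868764 [ 0.7016 -0.0691 -1.2971]
[0.5922 0.231  0.1358] 11.1667
scene bottle_mid {'at': [244.8, 278.5], 'confidence': 0.98}
scene bottle_mid {'at': [402.9, 193.9], 'confidence': 0.8}
scene bottle_mid {'at': [122.1, 354.1], 'confidence': 0.74}
scene bottle_mid {'at': [411.1, 188.3], 'confidence': 0.61}
scene bottle {'at': [245.3, 285.1], 'confidence': 0.97}
scene bottle {'at': [410.1, 186.8], 'confidence': 0.86}
scene bottle {'at': [173.4, 302.1], 'confidence': 0.79}
scene bottle {'at': [128.4, 365.1], 'confidence': 0.61}
top bottle_mid {'at': [379.8, 292.2], 'confidence': 0.81}
top bottle_mid {'at': [210.9, 195.0], 'confidence': 0.77}
top bottle_mid {'at': [522.2, 311.8], 'confidence': 0.67}
top bottle {'at': [383.6, 292.3], 'confidence': 0.97}
top bottle {'at': [518.4, 309.4], 'confidence': 0.86}
top bottle {'at': [199.6, 198.1], 'confidence': 0.68}
top bottle {'at': [130.3, 224.6], 'confidence': 0.58}
expected mid px [402.0109 193.7049] [213.2313 196.9427]
```

View pics/pre.png

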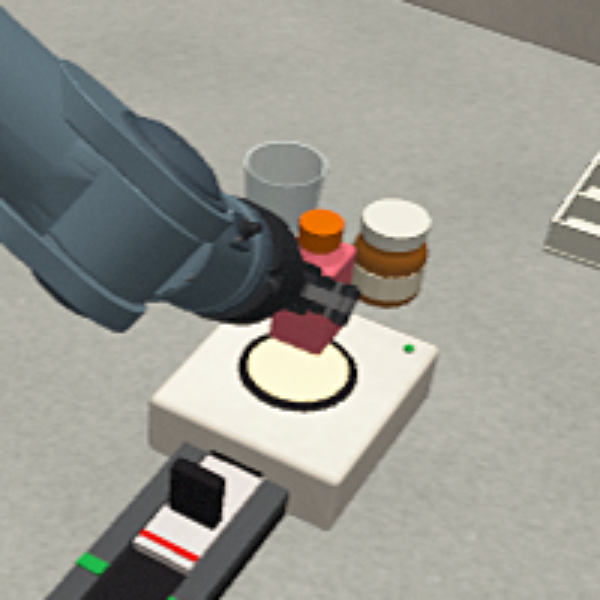

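```bash
python3 - <<'E'
from h import *
np.set_printoptions(precision=4,suppress=True)
for c,box in(("scene",(380,150,440,230)),("top",(170,150,260,240))):
    for b in blob(c,(3,120,80),(14,255,255),box)[:2]: print(c,"cap",b[0],b[1],b[2].min(0),b[2].max(0),"expected",proj(c,[*DISC,.18]),proj(c,[*DISC,.192]), onz(c,b[1],.182))
    for b in blob(c,(165,80,40),(179,255,255),box)[:3]: print(c,"pink",b[0],b[1],b[2].min(0),b[2].max(0))
# expected corners of base & shoulder, using gripper orientation
M=R.from_quat(read_tcp_rot()).as_matrix(); p=np.array(read_eef_pos()); y=M[:,1]; n=np.cross([0,0,1],y)
for h in(-.045,.031):
    print(h,[proj("scene",p+np.array([0,0,h])+s*.022*y+t*.022*n).round(1) for s in(1,-1) for t in(1,-1)])
im=cv2.resize(read_camera("scene")[150:230,370:450],(640,640)[:2],interpolation=2)[:600]
for h in(-.045,.031):
  for s in(1,-1):
    for t in(1,-1):
      u=(proj("scene",p+np.array([0,0,h])+s*.022*y+t*.022*n)-[370,150])*8+4; cv2.circle(im,tuple(int(v) for v in u),4,(0,255,255),-1)
cv2.imwrite("pics/chk.png",im[:,:,::-1])
E
```

```text
scene cap 162 [406.1728 177.1543] [399 170] [414 184] expected [404.1282 179.1722] [404.8048 174.5282] [0.5924 0.237  0.182 ]
scene cap 48 [428.6042 189.0417] [420 185] [439 191] expected [404.1282 179.1722] [404.8048 174.5282] [0.6499 0.2305 0.182 ]
scene pink 227 [400.652  209.5286] [390 203] [413 217]
scene pink 141 [410.5461 187.3262] [399 181] [418 194]
top cap 194 [205.3402 192.5361] [197 185] [215 202] expected [209.1563 193.1119] [207.8433 191.8774] [0.5924 0.2372 0.182 ]
top pink 346 [213.3555 199.948 ] [198 184] [224 211]
-0.045 [array([412.7, 209.7]), array([403.7, 220.5]), array([395.3, 202.9]), array([386.1, 213.3])]
0.031 [array([417.3, 182.7]), array([408. , 193.4]), array([398.9, 176. ]), array([389.3, 186.3])]
```

View pics/chk.png

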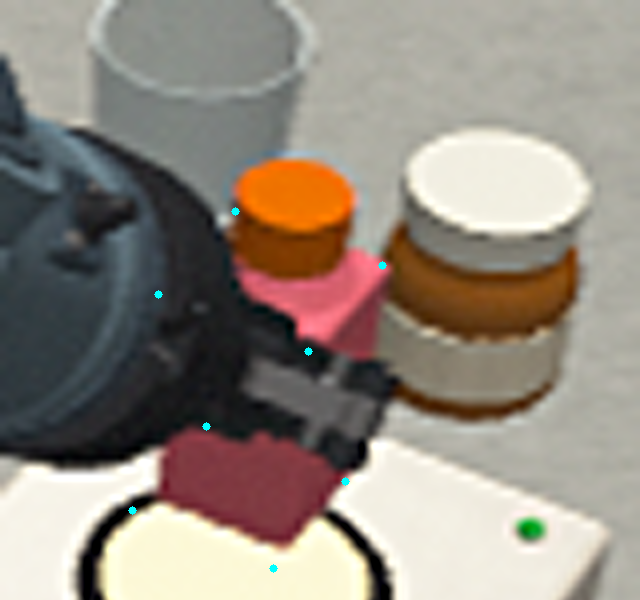

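The bottle is upright. It sits 6 mm too far along +y, which is the 28 mm grip height against its 22 mm centre. I'll shift by that amount, set it down by feel, and let go.

```bash
python3 - <<'E'
from h import *
np.set_printoptions(precision=4,suppress=True)
q=ori(PS,THG+90); n=np.array([np.cos(np.radians(PS)),np.sin(np.radians(PS))])
T=DISC-.006*n-[.0008,0]
movel([*T,.12],q,.05); movel([*T,.110],q,.04); pause(.2); f0=read_ft_force()[2]
z=.110
while z>.097:
    z-=.001; movel([*T,z],q,.02); f=read_ft_force()[2]-f0
    if f>2.5: break
print("contact",z,f,read_eef_pos())
move_gripper(.06); pause(.2); print(read_ft_force()); move_gripper(.085)
print(read_time_s())
p=np.array(read_eef_pos()); movel(p-.12*zt(q),q,.1); print(read_eef_pos(),read_time_s())
for c,box in(("scene",(370,130,450,260)),("top",(170,150,260,250))):
    for b in blob(c,(3,120,80),(14,255,255),box)[:2]: print(c,"cap",b[0],b[1],onz(c,b[1],.152))
save("scene","placed",(300,100,500,300),3)
E
```

```text
contact 0.104 5.360392667460751 [0.5917 0.2249 0.1049]
[ 0.5952 -0.4047 -0.2115]
15.1833
[0.5986 0.134  0.1808] 16.5333
scene cap 143 [402.8531 190.4755] [0.5935 0.2287 0.152 ]
scene cap 32 [423.8125 186.875 ] [0.6222 0.2675 0.152 ]
top cap 215 [212.0186 194.7395] [0.5938 0.2309 0.152 ]
```

View pics/placed.png

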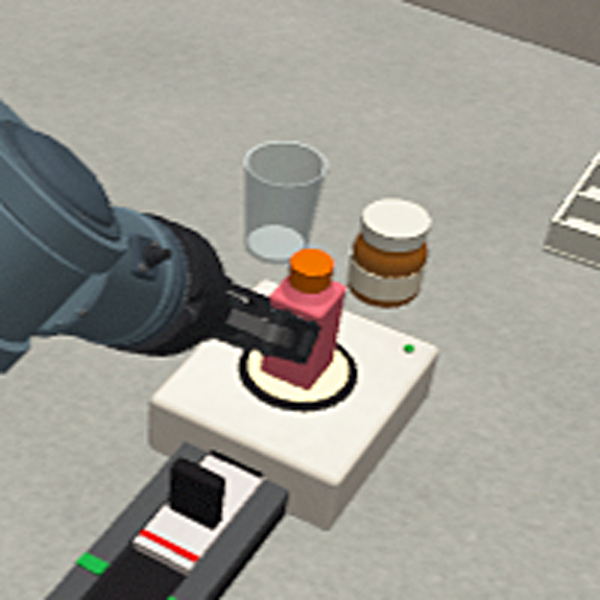

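The bottle stands centred within about 2 mm and is free. Now the slide.

```bash
python3 - <<'E'
from h import *
np.set_printoptions(precision=4,suppress=True)
H=(DISC+.15*PULL + MARK-.035*PULL-.045*PULL)/2; print("handle",H)
p=np.array(read_eef_pos()); movel(p+[0,-.03,.1],None,.15)
best=None
for fl in(0,1):
    q=ori(LY,0,fl); v=inverse_kinematics([*H,.16],q)
    if v is not None:
        d=abs(np.array(v)-read_qpos()).max(); print(fl,d,v)
        if best is None or d<best[0]: best=(d,q)
q=best[1]; np.save("q.npy",q)
move_gripper(.055,60); move_ptp([*H,.16],q); print(read_eef_pos(),read_time_s(),read_ft_force())
print([proj("top",[*H,.074])]); 
for d in tip_of("scene","shutter_grip")[:1]+tip_of("scene","pointer")[:1]: print(d)
movel([*H,.055],q,.06); print(read_eef_pos(),read_ft_force())
save("scene","hand",(280,180,480,330),4)
E
```

```text
handle [0.6036 0.0812]
0 2.195204548755848 [ 0.0969  0.3883 -0.3667  1.736   0.1575  1.0462 -1.8145]
1 0.9523730350636935 [ 0.4002  0.4731 -0.7617  1.7214  0.3619  1.0933  1.1752]
[0.6036 0.0802 0.1599] 18.8417 [ 0.1916  0.3522 -0.6408]
[array([294.5923, 196.1003])]
{'at': [365.9, 264.1], 'confidence': 0.55}
{'at': [352.5, 281.1], 'confidence': 0.85}
[0.604  0.0813 0.0554] [ 0.2934  0.5718 -0.1099]
```

View pics/hand.png

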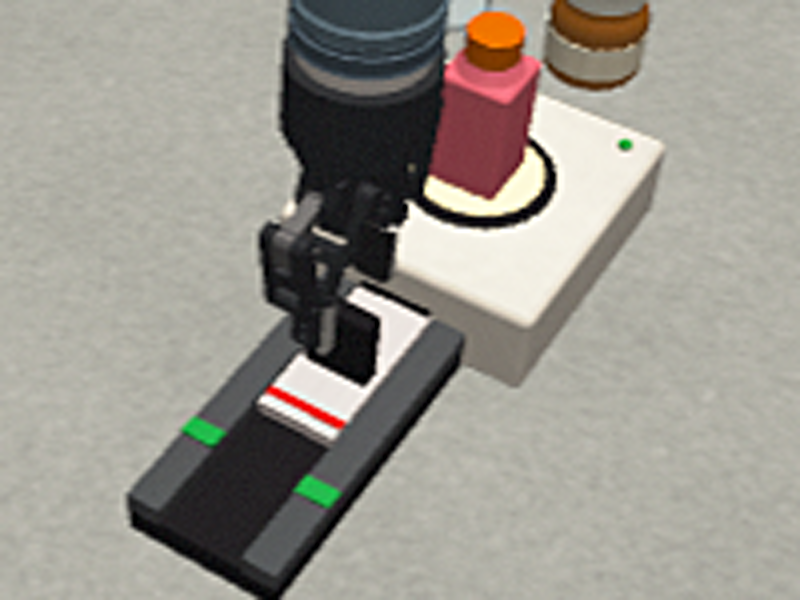

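```bash
cat >> h.py <<'E'
def lines():
    for c,box in(("top",(260,160,370,230)),("scene",(300,240,420,330))):
        im=read_camera(c); a,b,e,f=box; h=cv2.cvtColor(im[b:f,a:e],cv2.COLOR_RGB2HSV)
        m=cv2.inRange(h,np.array((168,90,80)),np.array((179,255,255)))|cv2.inRange(h,np.array((0,90,80)),np.array((6,255,255)))
        r=np.argwhere(m)[:,::-1]; g=blob(c,(40,100,50),(85,255,255),box)[:2]
        G=[onz(c,x[1],.030)[:2] for x in g]
        if len(r): rm=onz(c,r.mean(0)+[a,b],.028)[:2]; print(c,"red",len(r),rm,"green",[x[0] for x in g],np.round(G,4),"red-mark out (mm)",(rm-np.mean(G,0))@PULL*1e3)
        else: print(c,"no red")
E
python3 - <<'E'
from h import *
np.set_printoptions(precision=4,suppress=True)
q=np.load("q.npy"); lines()
move_gripper(0,60); pause(.2); print("gap",read_finger_gap(),read_ft_force(),read_eef_pos())
p=np.array(read_eef_pos()); 
movel(p+np.array([*PULL,0])*.040,q,.04); pause(.3)
print("gap",read_finger_gap(),read_ft_force(),read_eef_pos(),read_time_s())
lines(); save("scene","pull",(280,180,480,330),4)
E
```

```text
top no red
scene red 57 [0.6083 0.0471] green [np.int32(59), np.int32(52)] [[ 0.6474  0.0044]
 [ 0.578  -0.0015]] red-mark out (mm) -45.85702020444588
gap 0.01111533977647753 [-1.4095  2.8004  1.608 ] [0.6035 0.0824 0.0552]
gap 0.011065355554916806 [-0.6595  6.0559  0.9747] [0.6066 0.0442 0.0552] 23.1917
top no red
scene red 58 [0.6112 0.009 ] green [np.int32(56), np.int32(51)] [[ 0.6477  0.0043]
 [ 0.5778 -0.0016]] red-mark out (mm) -7.774693499181195
```

View pics/pull.png

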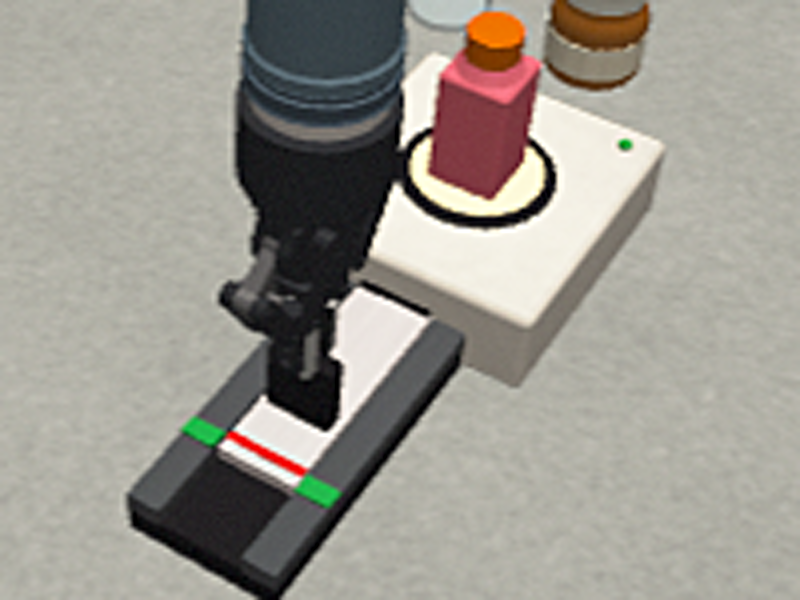

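```bash
python3 - <<'E'
from h import *
np.set_printoptions(precision=4,suppress=True)
q=np.load("q.npy"); p=np.array([.6035,.0824,.0552])
movel(p+np.array([*PULL,0])*.0479,q,.03); pause(.5)
print("gap",read_finger_gap(),read_ft_force(),read_eef_pos(),read_time_s())
lines(); pause(.3)
for c,box in(("scene",(370,130,450,260)),("top",(170,150,260,250))):
    for b in blob(c,(3,120,80),(14,255,255),box)[:1]: print(c,"cap",b[0],b[1],onz(c,b[1],.152))
save("scene","fin",(280,180,480,330),4)
E
```

```text
gap 0.01129889977365547 [-0.1346  7.0905  1.7339] [0.6072 0.0371 0.0553] 24.35
top no red
scene red 61 [0.612  0.0018] green [np.int32(58), np.int32(52)] [[ 0.6476  0.0043]
 [ 0.578  -0.0015]] red-mark out (mm) -0.4690238657861759
scene cap 143 [402.951  190.4825] [0.5937 0.2288 0.152 ]
top cap 251 [211.9482 195.2191] [0.5929 0.231  0.152 ]
```

View pics/fin.png

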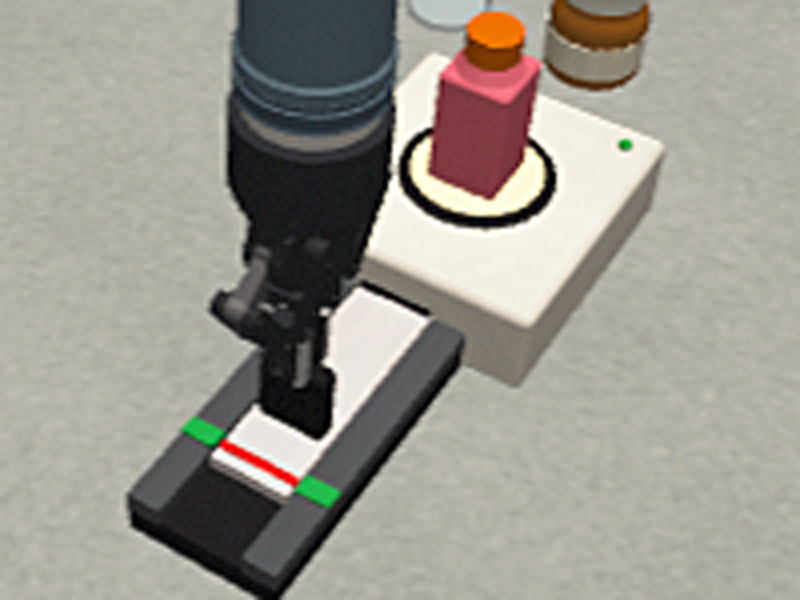

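The red line now runs level with the middles of both green plates, the bottle still stands on the disc, and the slide has been held for more than 0.8 s.

```bash
python3 - <<'E'
from h import *
pause(.5); print(read_finger_gap(),read_eef_pos(),read_ft_force(),read_time_s()); lines(); sign_off()
E
```

```text
0.011299267628440057 [0.60715876 0.0370857  0.05526415] [-0.36811276  7.83937616  1.23339165] 25.5
top no red
scene red 61 [0.61200977 0.00184039] green [np.int32(58), np.int32(52)] [[ 0.6476  0.0043]
 [ 0.578  -0.0015]] red-mark out (mm) -0.4690238657861759
the job is handed in; nothing more can be done
```

The bottle is standing on the lit disc and the slide is held open at the green mark. I handed the job in at about 25.5 s of the 64 s allowed; sign-off gives no verdict.

- **Bottle:** I gripped the pink bottle with a 40° tilt and turned it cap up. I lowered it until contact showed (about 5 N), let go and backed off. At the last look, its cap was about 1–3 mm from the disc centre in both cameras, and the bottle stood upright and untouched.
- **Slide:** I pulled it about 45 mm by the handle. The red line was about 0.5 mm from the mark's middle in the scene camera, and two readings about 1 s apart agreed. The spring pull was about 7–8 N and the gripper is still holding it.
- **Checks that failed or disagreed:**
    - The top camera could not see the red line under the gripper, so the slide position rests on the scene camera alone.
    - The finger gap on the handle read 11.3 mm where the fin is 14 mm thick, and on the bottle about 42 mm where it is 44 mm. I took this as a reading offset, since both grips held.
- **Other things on the table:** I did not measure the bystanders again at the end. The moves were planned clear of them, and no unexpected force showed at the points where I read it.

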